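# Level the pour-over stand

## Robot

A 6-joint arm with a two-finger parallel gripper is mounted at the origin on the work surface. World frame = base frame: x ahead of the robot, y to its left, z up, the work surface at z = 0. Lengths are in m, angles in rad, forces in N, time in s.
With the tool pointing down it reaches from about 0.3 to 0.775 m from the base axis. Payload 14.6 kg.
Tool frame: the origin (TCP) lies at the very end of the fingers, on their centre line; the grasp point (between the pads) lies 19 mm behind it; z points along the fingers, y is the line along which they close (so a half turn about z gives the same grasp; the last joint's range is limited). The gripper opens to 94 mm and grips with 3 to 60 N. Pads are 16 mm wide; open, the fingers measure 119 mm over their backs; the gripper's body (75 mm by 177 mm) begins 78 mm behind the grasp point.
Start: joints at [-0.067, 0.3, 1.521, -0, 1.321, -0.067], TCP at [0.55, -0, 0.205] pointing down, gripper open.
Joint ranges: [-3.03, 3.03], [-0.79, 2.21], [0.23, 2.52], [-1.04, 4.18], [0, 3.07], [-2.55, 2.55]. Speed limits (rad/s): [2.22, 2.22, 2.57, 3.14, 3.14, 3.14].

## Interface

Orientations are given as a unit quaternion [x, y, z, w].
In Python, from cell import get_obs, get_image, job_done, boxes_of gives the robot as it stands.
- The arm moves only by the shell command python3 -m creep 'ROWS' [OPENING] [FORCE]. ROWS is JSON, a list of rows, each an object with "slide": the shift along the tool's x, y, z in mm, a list of three; "twist": the turn about the tool's z in rad. A call has exactly 5 rows; each row shifts and turns the commanded pose from where the row before left it, along the tool's axes as they then stand; what a row does not reach is not made up. A row lasts 1/8 s, in which the tool goes at most 62.5 mm and 10.7 degrees, less where a joint would pass 70% of its speed; a pose out of reach is approached as far as the arm can. A call is refused whole if a number of a shift passes 62.5 or a number of a turn 0.188, either way. A call with a gripper value outside its range is refused whole. OPENING is the opening, from -1 (shut) to 1 (fully open), so that 0 is half open, set as the call begins (- or left out, the last holds). The fingers move at their own pace and stop on an object; FORCE is the grip in N (left out, the last holds). Time passes only in rows, so rows that do not move let the fingers close, or fill a call up. It gives the time, the measured TCP pose, the force, the opening and the grip force at its end, in the units of the state.
- get_obs(): the state, without advancing time (a new reading comes with each control period).
- get_image(name): name is "scene" or "side" or "wrist"; returns a dict with "pixels" (420x560x3 uint8, red, green, blue), "vertical_fov" (degrees; the focal length in pixels is half the picture's height over the tangent of half this angle, whatever the lens; pixels are square), "cx", "cy" (the principal point, pixels), "rvec" (rotation vector, rad) and "tvec" (3), from world to camera coordinates, as OpenCV has them; the wrist camera has in their place "hand_eye" (4x4, takes a point from camera to tool coordinates, whose origin is the TCP and whose axes are the flange's). Camera axes: x right, y down, z forward; pixel columns grow to the right and rows downward; lengths in m; the calibration is good to about 2 mm. A picture is of the moment at which its call begins: read the wrist's pose just before it. There is no depth.
- job_done(): hands the job in; it is judged then, once.
Trained networks look in the newest picture that a camera, given by its name, has taken for a name from the list of things; names that differ only in an ending like _2 or _b are one class to them, and where a whole thing is asked for, a point or a joint stands for the part that bears it (a point fixed in the world has none). Each returns a list of dicts, best first, with "p" (0 to 1); they miss things now and then, are a little off and sometimes report something else, mostly with a low value. They report only what shows in the picture. A call takes as long as a camera call. They do not tell look-alikes from the thing itself.
- boxes_of(camera, thing): "point" ([x, y, z] in m, in the coordinates of the camera as it stood for that picture, good to about 4 mm: the middle of the surface that is visible of it).
The state is a dict: "t": time; "q": joint angles; "qvel": joint speeds; "tau": joint torques, N m; "eef_pos": TCP position; "ee_rot": TCP orientation; "force": force on the tool from outside, world axes, zero at the start; "ft_torque": the same for the moment, N m; "gripper_width": finger opening in m; "finger_force": force on a finger pad.
Only numpy, scipy, OpenCV 4.12 (cv2) and the standard library are available. Lean on these libraries where they do the work, as an engineer would, in place of code of your own. Each camera call takes 0.05 s, during which the arm holds its last target. There are 200 camera calls.

## Task

Lay the slotted cover on the collar of the pour-over stand's drip trough so that it is fully seated, and stand the spirit level lengthwise along the middle of the cover. Then turn the stand's front screw foot by its knob until the bubble sits centred between its lines while the level is pressed firmly down on the cover: the foot's rubber pad gives under the hand, so only a reading under pressure counts. Finish holding the level pressed down like that with the bubble centred, do not let go, and leave the other bar things where they are.

Things in the scene. Friction and masses are not known exactly. Their poses are not given: they have to be found in the camera images.
- rim_mid (a point): Middle of the oblong collar (rim) round the drip trough of the steel pour-over stand, at the collar's top edge, 67 mm above the counter and 12 mm above the deck. Collar: outside 124 x 54 mm, inside 116 x 46 mm. x: along the collar, from the screw foot (front) to the rear feet; y: across; z: up. Deck 200 x 200 mm, centred here; only its front-to-rear slope changes.
- post_foot (a point): Foot of a thin steel post at the deck's rear corner (rim_mid +86, +86 mm), on the deck top, 55 mm above the counter. The post is 185 mm high; its empty dripper ring is swung outward to the stand's +y, 160 mm above the deck, reaching 130 mm out from the post. Keep clear of it. Axes as rim_mid.
- knob_mid (a point): Middle of the screw foot's fluted round knob: bare metal, 39 mm diameter, 25 mm tall (75 to 100 mm above the counter), upright axis, 135 mm from rim_mid along the stand's -x, clear in front of the deck; grip it from above, any direction. It turns without rising. Clockwise from above raises the deck's front, 1 mm per rad (6 mm a turn); it stays put. Under 3 rad is needed.
- foot_pad (a point): Rubber pad under the screw foot, on the counter below knob_mid, 34 mm wide. The pad is soft: a press of 5 N or more on the level squeezes it home and lets the deck's front down about 1 mm; pressing harder lets it down no further, and released it springs back.
- cover_mid (a point): Middle of the loose trough cover, a slotted steel grate 128 mm long (x), 58 mm wide (y), 15 mm tall, 0.25 kg, at first flat on the counter, right way up. The upper 8 mm is its plate; below, a 109 x 39 mm frame drops 7 mm into the collar. This point is 7.5 mm below the top. Seated, the plate rests on the collar all round and this point is level with the collar's edge. Either way round fits.
- level_mid (a point): Middle of the pocket spirit level, an aluminium bar 120 mm long (x), 22 mm wide (y), 36 mm tall (z up), 0.2 kg; at first it stands on its base on the counter, vial up. The point is 18 mm above the base. The vial, 48 mm long, lies in the middle of its top; from 24 to 60 mm either side of the middle the top is a flat land to press on (one, or both with spread fingers).
- bubble (a joint): Bubble position in the vial, m along the level's +x; 0 is centred, stops at +-0.014. Pale, 12 mm long, between two black lines 17 mm apart; it runs to the higher end and settles in about 1 s. With the level along the stand's x, 1 rad of the knob moves it 3 mm (clockwise: towards the screw foot); pressing the level firmly moves it 2 to 5 mm away from the screw foot.
- tumbler: Bystander: clear glass tumbler, 72 mm wide, 95 mm tall; origin at its underside. Leave it alone.
- pitcher: Bystander: steel milk pitcher, 90 mm wide, 105 mm tall, with a bar handle; origin at its underside. Leave it alone.
- tamper: Bystander: dark steel tamper standing on its 58 mm face, 86 mm tall; origin at its underside. Leave it alone.
- spoon: Bystander: bar spoon lying flat, 150 mm long; origin at its underside. Leave it alone.
- brush: Bystander: wooden grinder brush lying flat, 160 mm long; origin at its underside. Leave it alone.
- shaker: Bystander: steel cocoa shaker, 60 mm wide, 86 mm tall; origin at its underside. Leave it alone.
Not all that is in view belongs to the job. What is shaped like the part that bears level_mid but blue or turquoise is not meant.

How it is judged:
By the outcome, as a careful person would: the job done as asked, in the order asked, and still so for the second after the job is handed in, while the arm keeps its last pose, push and grip.
It also fails if it takes over 69 s, if anything falls off the work surface, if the arm or the gripper's body presses on something with over 40 N, if the wrist force passes 120 N, or if a joint passes its speed limit or range.

## Working session

There is one attempt and no reset: what is moved stays moved. The work goes in short steps, Python scripts to look and compute and a shell command to move; the robot and the scene stay as the last step left them, time stands still between calls to the robot, and variables do not carry over. Pictures are saved under pics/ and viewed, at most 13 in all, crops included, and the job is handed in when it is done.

```bash
mkdir -p pics; ls; cat > h.py <<'E'
import numpy as np, cv2
from cell import *
from scipy.spatial.transform import Rotation as R
def cam(name):
    o=get_obs(); im=get_image(name)
    if name=="wrist":
        T=np.eye(4);T[:3,:3]=R.from_quat(o['ee_rot']).as_matrix();T[:3,3]=o['eef_pos']
        M=T@np.array(im['hand_eye'])
    else:
        W=np.eye(4);W[:3,:3]=cv2.Rodrigues(np.array(im['rvec'],float))[0];W[:3,3]=np.ravel(im['tvec']);M=np.linalg.inv(W)
    f=210/np.tan(np.radians(im['vertical_fov'])/2)
    return im,M,f
def save(im,n): cv2.imwrite('pics/'+n,cv2.cvtColor(im['pixels'],cv2.COLOR_RGB2BGR))
def find(name,M,thing):
    r=boxes_of(name,thing)
    return [(np.round((M@np.append(d['point'],1))[:3],4).tolist(),round(d['p'],2)) for d in r]
def ray(im,M,f,u,v,z):
    d=M[:3,:3]@np.array([(u-im['cx'])/f,(v-im['cy'])/f,1]);return M[:3,3]+d*(z-M[2,3])/d[2]
def proj(im,M,f,P):
    c=np.linalg.inv(M)@np.append(P,1);return c[0]/c[2]*f+im['cx'],c[1]/c[2]*f+im['cy']
E
python3 - <<'E'
from h import *
o=get_obs();print(o['t'],o['eef_pos'],o['ee_rot'],o['gripper_width'])
ims=[]
for n in ('scene','side'):
    im,M,f=cam(n);save(im,n+'0.png')
    print(n,M[:3,3],f)
    for t in ['rim_mid','knob_mid','cover_mid','level_mid','tumbler','pitcher','tamper','spoon','brush','shaker']:
        print(t,find(n,M,t))
E
```

```text
pics
0.0 [5.49741709e-01 3.08463032e-05 2.04893692e-01] [ 7.07078241e-01  7.07135088e-01 -3.82482893e-04 -4.27172717e-04] 0.09404641492673639
scene [1.04139554 0.12356692 1.03959065] 405.6331452774721
rim_mid [([0.6321, 0.0708, 0.0508], 0.88)]
knob_mid [([0.4853, 0.0422, 0.0954], 0.55), ([0.3562, 0.003, 0.0107], 0.25)]
cover_mid [([0.4813, -0.3198, 0.0108], 0.89), ([0.2632, 0.2885, 0.0171], 0.74), ([0.5937, 0.5043, 0.0767], 0.71), ([0.6304, 0.072, 0.0523], 0.31)]
level_mid [([0.4711, 0.3166, 0.0299], 0.72), ([0.4241, 0.1941, 0.0312], 0.56), ([0.3922, 0.4463, 0.0281], 0.55), ([0.3807, -0.1303, 0.0273], 0.55)]
tumbler [([0.6835, -0.2794, 0.0565], 0.83)]
pitcher [([0.6716, 0.3662, 0.0516], 0.69)]
tamper [([0.6179, -0.4037, 0.023], 0.55)]
spoon [([0.3527, 0.0035, 0.009], 0.58)]
brush [([0.2655, 0.2892, 0.0176], 0.94)]
shaker [([0.5951, 0.5055, 0.0768], 0.57)]
side [ 0.46271087 -0.84025082  0.86770473] 381.42002115999657
rim_mid []
knob_mid [([0.4803, 0.0305, 0.0926], 0.45)]
cover_mid [([0.4764, -0.3282, 0.0167], 0.61)]
level_mid [([0.3702, -0.1383, 0.0303], 0.92), ([0.4514, 0.3099, 0.022], 0.75), ([0.4078, 0.1833, 0.0288], 0.63), ([0.3856, 0.4392, 0.0246], 0.59)]
tumbler [([0.6877, -0.2746, 0.0612], 0.66)]
pitcher [([0.641, 0.3264, 0.0388], 0.84)]
tamper []
spoon [([0.3767, -0.0024, 0.0153], 0.89)]
brush [([0.2618, 0.2688, 0.017], 0.75)]
shaker []
```

```bash
sleep 1; ls pics
```

```text
scene0.png
side0.png
```

View pics/scene0.png

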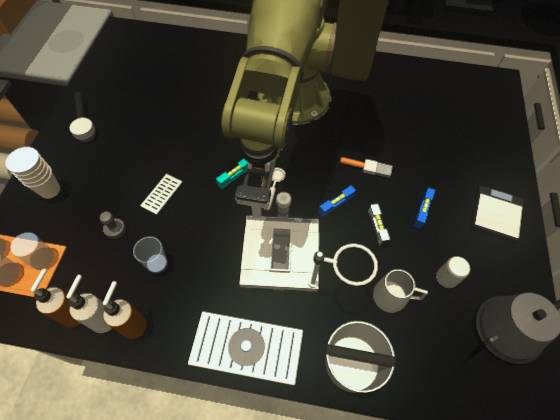

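View pics/side0.png

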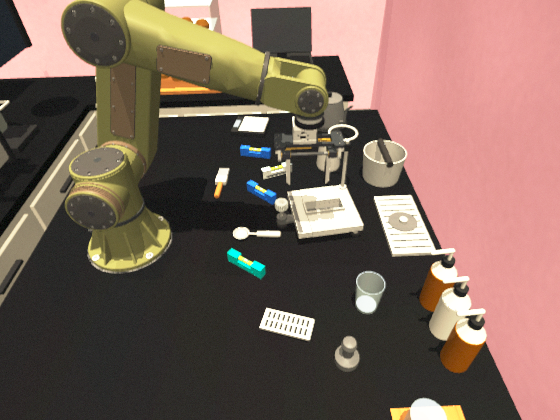

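The scene view shows the silver level at (379,223); the blue and turquoise ones are decoys. The cover is at (161,194), the stand's deck around (282,252), the knob at (284,200), and the post and ring are on its right. The side view agrees.

```bash
python3 - <<'E'
from h import *
im,M,f=cam('scene');p=im['pixels']
hsv=cv2.cvtColor(p,cv2.COLOR_RGB2HSV)
def seg(cx,cy,w,h,z,vmin=110,smax=70,close=5):
    m=((hsv[...,2]>vmin)&(hsv[...,1]<smax)).astype(np.uint8)
    k=np.zeros_like(m);k[cy-h:cy+h,cx-w:cx+w]=1;m*=k
    m=cv2.morphologyEx(m,cv2.MORPH_CLOSE,np.ones((close,close)))
    n,l,s,c=cv2.connectedComponentsWithStats(m);i=1+np.argmax(s[1:,4])
    vv,uu=np.where(l==i)
    W=np.array([ray(im,M,f,u,v,z)[:2] for u,v in zip(uu,vv)],np.float32)
    r=cv2.minAreaRect(W*1000);b=cv2.boxPoints(r);print(s[i],np.round(r[0],1),np.round(r[1],1),round(r[2],1));print(np.round(b).tolist())
print('cover');seg(161,194,25,24,.015,90)
print('level');seg(379,223,16,24,.03,90,255)
print('deck');seg(282,252,45,40,.055,120,255,9)
for u,v in [(243,220),(320,220),(320,289),(242,286)]: print(np.round(ray(im,M,f,u,v,.055),3))
print('knob',ray(im,M,f,284,198,.1), 'postfoot',ray(im,M,f,313,283,.055))
big=cv2.resize(p[150:300,220:420],None,fx=4,fy=4,interpolation=cv2.INTER_CUBIC)
cv2.imwrite('pics/s1.png',big[...,::-1])
E
```

```text
cover
[140 174  42  40 776] [ 478.3 -321.2] [ 60.9 130. ] 72.0
[[407.0, -330.0], [531.0, -370.0], [550.0, -312.0], [426.0, -272.0]]
level
[369 204  21  39 359] [466.  316.1] [121.   32.6] 19.6
[[404.0, 311.0], [414.0, 280.0], [528.0, 321.0], [518.0, 352.0]]
deck
[ 239  216   84   73 4616] [612.1  64.9] [198.5 210.7] 7.3
[[500.0, 157.0], [527.0, -52.0], [724.0, -27.0], [697.0, 182.0]]
[ 0.542 -0.056  0.055]
[0.504 0.152 0.055]
[0.699 0.177 0.055]
[ 0.726 -0.017  0.055]
knob [0.4791768  0.04585988 0.1       ] postfoot [0.68624881 0.15761714 0.055     ]
```

View pics/s1.png

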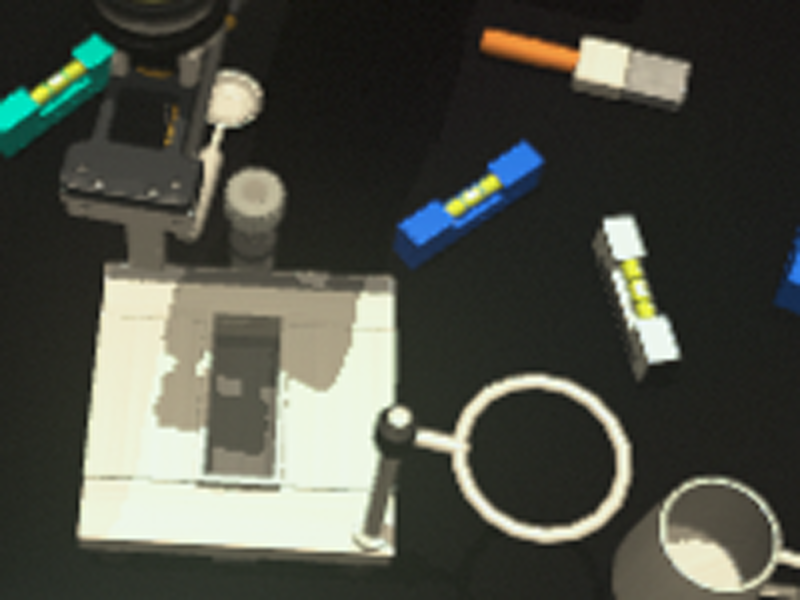

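```bash
cat >> h.py <<'E'
def psi():
    y=R.from_quat(get_obs()['ee_rot']).as_matrix()[:,1];return np.degrees(np.arctan2(y[1],y[0]))
def go(x,y,z,ps=None,turned=False):
    """print slide (mm, current tool axes; and in the axes after the twist) and twist to reach target"""
    o=get_obs();Rm=R.from_quat(o['ee_rot']);d=np.array([x,y,z])-o['eef_pos'];s=1000*Rm.inv().apply(d);print('slide',np.round(s,1))
    if ps is not None:
        tw=-(np.radians(ps-psi())+np.pi)%(2*np.pi)-np.pi;tw=(np.radians(psi()-ps)+np.pi)%(2*np.pi)-np.pi
        R2=Rm*R.from_euler('z',tw);print('twist',round(tw,3),'slide after',np.round(1000*R2.inv().apply(d),1))
def st():
    o=get_obs();print('t',round(o['t'],2),'pos',np.round(o['eef_pos'],4),'psi',round(psi(),2),'F',np.round(o['force'],1),'w',round(o['gripper_width'],4),'q6',round(o['q'][5],2))
E
python3 -m creep '[{"slide":[-62,-14,0],"twist":0},{"slide":[-62,-14,0],"twist":0},{"slide":[-62,-14,0],"twist":0},{"slide":[-62,-14,0],"twist":0},{"slide":[-62,-14,0],"twist":0}]'
python3 -m creep '[{"slide":[0,0,0],"twist":0.185},{"slide":[0,0,0],"twist":0.185},{"slide":[0,0,0],"twist":0.185},{"slide":[0,0,0],"twist":0.185},{"slide":[0,0,0],"twist":0.185}]'
python3 -m creep '[{"slide":[0,0,0],"twist":0.185},{"slide":[0,0,0],"twist":0.185},{"slide":[0,0,0],"twist":0.185},{"slide":[0,0,0],"twist":0.185},{"slide":[0,0,0],"twist":0.185}]'
python3 - <<'E'
from h import *
st()
im,M,f=cam('wrist');save(im,'w1.png');print(M,f,find('wrist',M,'cover_mid'))
im,M,f=cam('scene');save(im,'s2.png')
print('rim',ray(im,M,f,281,249.5,.067),'post',ray(im,M,f,312.5,285,.055),'knob',ray(im,M,f,284,198,.1))
for u,v in [(246.2,217),(319,219.5),(318.7,287.5),(240,285)]: print(np.round(ray(im,M,f,u,v,.055),3))
E
```

```text
t: 1.78
eef_pos: [0.4804, -0.3068, 0.2056]
ee_rot: [0.707, 0.707, 0.0, 0.0]
force: [1.4, 0.4, -0.2]
gripper_width: 0.0941
finger_force: 0.0
t: 2.4
eef_pos: [0.4812, -0.3048, 0.2054]
ee_rot: [0.949, 0.314, -0.0, 0.0]
force: [0.3, 0.4, 0.6]
gripper_width: 0.0943
finger_force: 0.0
t: 3.02
eef_pos: [0.4812, -0.3048, 0.2054]
ee_rot: [0.99, -0.142, -0.0, -0.0]
force: [-0.2, -0.8, 0.4]
gripper_width: 0.0941
finger_force: 0.0
t 3.02 pos [ 0.4812 -0.3048  0.2054] psi -106.35 F [-0.2 -0.8  0.4] w 0.0941 q6 1.23
[[-2.81968052e-01 -9.20453169e-01 -2.70665811e-01  5.61661309e-01]
 [-9.59423657e-01  2.70363481e-01  8.00614465e-02 -3.28191786e-01]
 [-5.14661298e-04  2.82257952e-01 -9.59338409e-01  3.84727539e-01]
 [ 0.00000000e+00  0.00000000e+00  0.00000000e+00  1.00000000e+00]] 347.6845031948216 [([0.4815, -0.3228, 0.0151], 0.72)]
rim [0.61542008 0.0624536  0.067     ] post [0.69169687 0.15709732 0.055     ] knob [0.4791768  0.04585988 0.1       ]
[ 0.532 -0.05   0.055]
[0.503 0.149 0.055]
[0.695 0.173 0.055]
[ 0.725 -0.023  0.055]
```

View pics/w1.png

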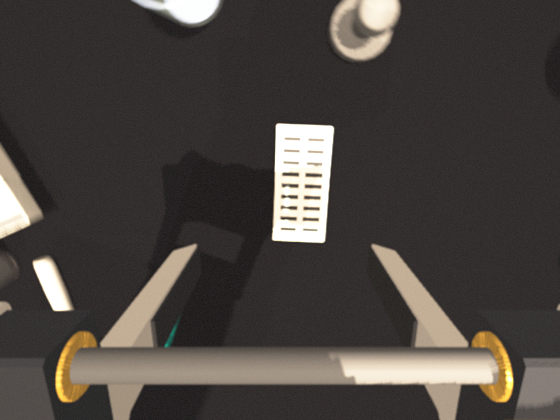

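The wrist view shows the cover, corners about (277,124), (334,126), (325,242), (273,240), standing clear between the fingers' lines.

```bash
cat >> h.py <<'E'
def rect(im,M,f,z,box,vmin=120,smax=90,close=9):
    p=im['pixels'];hsv=cv2.cvtColor(p,cv2.COLOR_RGB2HSV);m=((hsv[...,2]>vmin)&(hsv[...,1]<smax)).astype(np.uint8)
    k=np.zeros_like(m);k[box[1]:box[3],box[0]:box[2]]=1;m*=k
    m=cv2.morphologyEx(m,cv2.MORPH_CLOSE,np.ones((close,close)))
    n,l,s,c=cv2.connectedComponentsWithStats(m);i=1+np.argmax(s[1:,4]);vv,uu=np.where(l==i)
    W=np.array([ray(im,M,f,u,v,z)[:2] for u,v in zip(uu,vv)],np.float32)*1000
    r=cv2.minAreaRect(W);b=cv2.boxPoints(r);e=b[1]-b[0];e2=b[2]-b[1];e=e if np.hypot(*e)>np.hypot(*e2) else e2
    a=np.degrees(np.arctan2(e[1],e[0]));a=(a+90)%180-90
    print('rect',np.round(r[0],1),np.round(r[1],1),'long',round(a,1),s[i]);return np.array(r[0])/1000,a
E
python3 - <<'E'
from h import *
im,M,f=cam('wrist')
c,a=rect(im,M,f,.015,(260,110,345,255))
go(c[0],c[1],.005,a-90)
# stand geometry from deck corners
d=np.array([ray(im2:=I[0],I[1],I[2],u,v,.055)[:2] for I in [cam('scene')] for u,v in [(246.2,217),(319,219.5),(318.7,287.5),(240,285)]])
print(d.mean(0),[np.degrees(np.arctan2(*(q[::-1]))) for q in (d[3]-d[0],d[2]-d[1],d[1]-d[0],d[2]-d[3])])
E
```

```text
rect [ 477.8 -323.2] [ 60.6 130.7] long -17.9 [ 272  123   62  120 6581]
slide [  1.7  18.6 200.4]
twist 0.038 slide after [  2.5  18.5 200.4]
[0.61360659 0.06242629] [np.float64(7.956011293621984), np.float64(7.257021403109294), np.float64(98.35972060956898), np.float64(98.53756575132365)]
```

```bash

python3 -m creep '[{"slide":[2,18.5,40],"twist":0},{"slide":[0,0,50],"twist":0.038},{"slide":[0,0,50],"twist":0},{"slide":[0,0,35],"twist":0},{"slide":[0,0,20],"twist":0}]'
python3 -m creep '[{"slide":[0,0,5],"twist":0},{"slide":[0,0,0],"twist":0},{"slide":[0,0,0],"twist":0},{"slide":[0,0,0],"twist":0},{"slide":[0,0,0],"twist":0}]' -1 25
python3 -m creep '[{"slide":[0,0,0],"twist":0},{"slide":[0,0,0],"twist":0},{"slide":[0,0,0],"twist":0},{"slide":[0,0,-20],"twist":0},{"slide":[0,0,-40],"twist":0}]'
python3 -c "
from h import *
st();go(.614,.062,.19,-82)"
```

```text
t: 3.9
eef_pos: [0.4774, -0.3227, 0.0084]
ee_rot: [0.988, -0.156, -0.001, -0.001]
force: [0.0, 0.9, 1.1]
gripper_width: 0.0938
finger_force: 0.0
t: 4.53
eef_pos: [0.4783, -0.3235, 0.0063]
ee_rot: [0.987, -0.158, 0.001, 0.0]
force: [-0.9, 0.2, 5.6]
gripper_width: 0.058
finger_force: 25.0
t: 5.15
eef_pos: [0.4772, -0.3226, 0.0657]
ee_rot: [0.987, -0.158, -0.001, -0.001]
force: [-0.1, -0.0, -2.4]
gripper_width: 0.0579
finger_force: 25.0
t 5.15 pos [ 0.4772 -0.3226  0.0657] psi -108.17 F [-0.1 -0.  -2.4] w 0.0579 q6 1.23
slide [   9.7 -408.2 -123.9]
twist -0.457 slide after [ 188.7 -362.1 -123.9]
```

```bash

python3 -m creep '[{"slide":[0,-5,-55],"twist":0},{"slide":[-13,-45,-35],"twist":0},{"slide":[-13,-52,-25],"twist":0},{"slide":[-13,-52,-15],"twist":0},{"slide":[-13,-52,-15],"twist":0}]'
python3 -m creep '[{"slide":[-13,-52,-10],"twist":0},{"slide":[-13,-52,-10],"twist":0},{"slide":[-13,-52,-10],"twist":-0.155},{"slide":[0,0,0],"twist":-0.155},{"slide":[0,0,0],"twist":-0.147}]'
python3 - <<'E'
from h import *
st()
im,M,f=cam('wrist');save(im,'w2.png');print(find('wrist',M,'rim_mid'),find('wrist',M,'knob_mid'),find('wrist',M,'cover_mid'))
print('rim exp px',[np.round(proj(im,M,f,[.614+a*np.cos(.14)-b*np.sin(.14),.062+a*np.sin(.14)+b*np.cos(.14),.067])) for a,b in [(62,27),(62,-27),(-62,-27),(-62,27)] for a,b in [(a/1000,b/1000)]])
E
```

```text
t: 5.78
eef_pos: [0.4924, -0.1095, 0.2122]
ee_rot: [0.987, -0.158, 0.001, 0.0]
force: [0.8, -0.4, -2.7]
gripper_width: 0.0578
finger_force: 25.0
t: 6.4
eef_pos: [0.504, 0.0499, 0.2415]
ee_rot: [0.997, 0.073, 0.0, 0.0]
force: [0.2, -0.6, -3.0]
gripper_width: 0.0576
finger_force: 25.0
t 6.4 pos [0.504  0.0499 0.2415] psi -81.62 F [ 0.2 -0.6 -3. ] w 0.0576 q6 1.45
[([0.6143, 0.0626, 0.0521], 0.57)] [] [([0.5203, 0.0523, 0.251], 0.77)]
rim exp px [array([259.,   5.]), array([318.,   5.]), array([314., 144.]), array([260., 143.])]
```

View pics/w2.png

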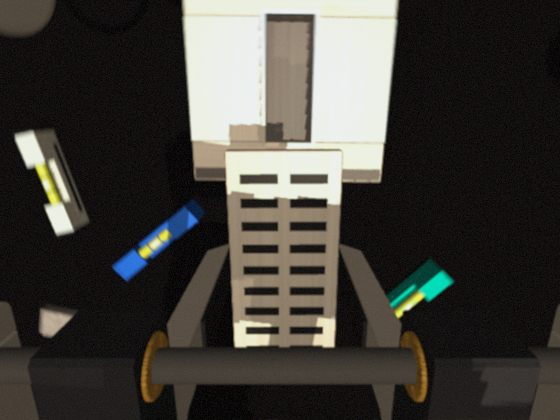

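The wrist view shows the trough's opening at columns 264–314, rows 12–143, and the held cover below it, square to the stand. I'll enlarge the collar to check its edges.

```bash
python3 - <<'E'
from h import *
im,M,f=cam('wrist');p=im['pixels'][0:150,220:370].copy()
big=cv2.resize(p,None,fx=4,fy=4,interpolation=cv2.INTER_CUBIC)
def P(a,b,z):
    a/=1000;b/=1000;c,s=np.cos(.14),np.sin(.14);u,v=proj(im,M,f,[.614+a*c-b*s,.062+a*s+b*c,z]);return [int((u-220)*4),int(v*4)]
for (h,w,z,col) in [(62,27,.067,(255,0,0)),(58,23,.067,(0,0,255)),(100,100,.055,(0,255,0))]:
    cv2.polylines(big,[np.array([P(h,w,z),P(h,-w,z),P(-h,-w,z),P(-h,w,z)])],True,col,1)
cv2.imwrite('pics/w3.png',big[...,::-1])
E
```

```text
(no output)
```

View pics/w3.png

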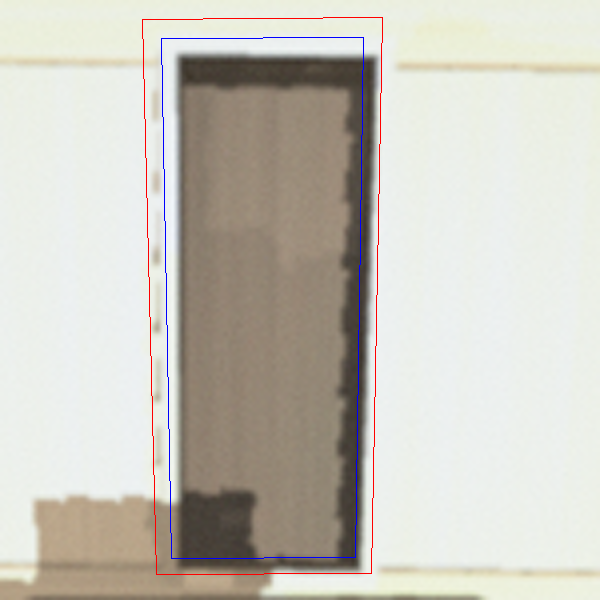

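```bash
python3 - <<'E'
from h import *
im,M,f=cam('wrist')
C=np.array([ray(im,M,f,220+x/4,y/4,.067)[:2] for x,y in [(180,57),(376,57),(360,568),(182,566)]])
print('rim',C.mean(0),'sizes',[np.linalg.norm(C[i]-C[(i+1)%4]) for i in range(4)],'yaw',[np.degrees(np.arctan2(*(q[::-1]))) for q in (C[0]-C[3],C[1]-C[2],C[0]-C[1])])
o=get_obs();z=o['eef_pos'][2]+.009
c=[ray(im,M,f,u,v,z)[:2] for u,v in [(226,150),(342,150),(231,250),(338,250)]]
print(np.round(c,4),o['eef_pos'])
g=np.array([R.from_quat(o['ee_rot']).inv().apply(np.append(q,z)-o['eef_pos']) for q in c]);print('tool frame',np.round(g*1000,1))
# refine edges of cover rows
pp=cv2.cvtColor(im['pixels'],cv2.COLOR_RGB2GRAY).astype(int)
for r in (190,215,240): print(r,[int(x) for x in np.where(pp[r,200:370]>90)[0][[0,-1]]+200])
print([int(x) for x in pp[140:158,300]])
E
```

```text
rim [0.61145537 0.05890356] sizes [np.float64(0.04455980111570198), np.float64(0.11459089576755387), np.float64(0.044592779653582375), np.float64(0.11410669553399062)] yaw [np.float64(7.159489573422658), np.float64(7.177242666579578), np.float64(97.76986317300954)]
[[0.5636 0.0853]
 [0.5712 0.0293]
 [0.5115 0.078 ]
 [0.5192 0.0219]] [0.50433623 0.04902295 0.24078432]
tool frame [[ 63.6 -27.8  -9. ]
 [ 63.6  28.6  -9. ]
 [ 11.1 -27.7  -9. ]
 [ 11.1  28.9  -9. ]]
190 [226, 341]
215 [228, 339]
240 [229, 338]
[93, 85, 139, 213, 238, 240, 239, 236, 211, 150, 143, 197, 233, 239, 238, 239, 239, 238]
```

```bash

python3 -m creep '[{"slide":[36,2,10],"twist":0.015},{"slide":[36,2,30],"twist":0},{"slide":[36,1,45],"twist":0},{"slide":[0,0,45],"twist":0},{"slide":[0,0,10],"twist":0}]'
python3 - <<'E'
from h import *
st();go(.612,.0595,.066,-82.6)
im,M,f=cam('scene');im2,M2,f2=cam('side')
a=cv2.resize(im['pixels'][170:320,220:370],None,fx=2.6,fy=2.6);b=cv2.resize(im2['pixels'][150:300,240:390],None,fx=2.6,fy=2.6)
cv2.imwrite('pics/p4.png',np.hstack([a,b])[...,::-1])
E
```

```text
t: 7.32
eef_pos: [0.6108, 0.058, 0.0975]
ee_rot: [0.998, 0.062, -0.003, -0.0]
force: [0.6, 0.2, -2.0]
gripper_width: 0.0576
finger_force: 25.0
t 7.33 pos [0.6108 0.058  0.0975] psi -82.95 F [ 0.6  0.2 -2. ] w 0.0576 q6 1.48
slide [ 1.6 -1.3 31.5]
twist -0.006 slide after [ 1.6 -1.3 31.5]
```

View pics/p4.png

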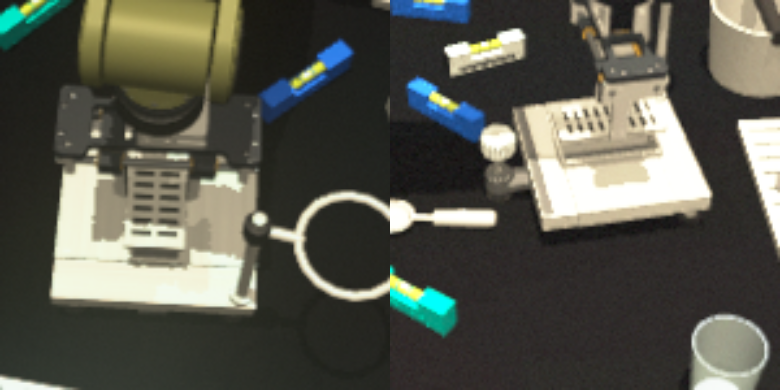

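Scene (left) and side (right) crops show the cover hovering over the collar, aligned with it. Lowering.

```bash

python3 -m creep '[{"slide":[1,-1,10],"twist":0},{"slide":[0,0,8],"twist":0},{"slide":[0,0,5],"twist":0},{"slide":[0,0,4],"twist":0},{"slide":[0,0,0],"twist":0}]'
python3 -m creep '[{"slide":[0,0,3],"twist":0},{"slide":[0,0,2],"twist":0},{"slide":[0,0,1],"twist":0},{"slide":[0,0,0],"twist":0},{"slide":[0,0,0],"twist":0}]'
python3 -c "
from h import *
st()"
```

```text
t: 8.05
eef_pos: [0.613, 0.0593, 0.0733]
ee_rot: [0.998, 0.062, -0.0, 0.0]
force: [-0.7, 0.1, -3.1]
gripper_width: 0.058
finger_force: 25.0
t: 8.68
eef_pos: [0.6131, 0.0593, 0.0675]
ee_rot: [0.998, 0.062, 0.0, 0.0]
force: [0.6, -0.1, -2.8]
gripper_width: 0.0579
finger_force: 25.0
t 8.68 pos [0.6131 0.0593 0.0675] psi -82.85 F [ 0.6 -0.1 -2.8] w 0.0579 q6 1.48
```

```bash

python3 -m creep '[{"slide":[0,0,1],"twist":0},{"slide":[0,0,1],"twist":0},{"slide":[0,0,1],"twist":0},{"slide":[0,0,0],"twist":0},{"slide":[0,0,0],"twist":0}]'
python3 -c "
from h import *
st()"
```

```text
t: 9.3
eef_pos: [0.6129, 0.0593, 0.0656]
ee_rot: [0.998, 0.062, -0.0, 0.0]
force: [-8.9, 0.2, 11.3]
gripper_width: 0.0579
finger_force: 25.0
t 9.3 pos [0.6129 0.0593 0.0656] psi -82.85 F [-8.9  0.2 11.3] w 0.0579 q6 1.48
```

```bash

python3 -m creep '[{"slide":[0,0,0],"twist":0},{"slide":[0,0,0],"twist":0},{"slide":[0,0,-20],"twist":0},{"slide":[-10,0,-50],"twist":0},{"slide":[-50,0,-50],"twist":0}]' 0.8
python3 -m creep '[{"slide":[-54,-30,-5],"twist":0},{"slide":[0,-60,0],"twist":0},{"slide":[0,-60,0],"twist":0},{"slide":[0,-60,0],"twist":0},{"slide":[0,-60,0],"twist":-0.1}]'
python3 -m creep '[{"slide":[0,0,0],"twist":-0.12},{"slide":[0,0,0],"twist":0},{"slide":[0,0,0],"twist":0},{"slide":[0,0,0],"twist":0},{"slide":[0,0,0],"twist":0}]'
python3 - <<'E'
from h import *
st()
im,M,f=cam('wrist');save(im,'w5.png');print(find('wrist',M,'level_mid'))
im2,M2,f2=cam('scene');rect(im2,M2,f2,.075,(255,225,310,280));rect(im,M,f,.036,(200,60,380,300),100,255)
h=np.vstack([cv2.resize(im2['pixels'][180:300,220:380],(560,420)),])
cv2.imwrite('pics/p5.png',np.hstack([cv2.resize(im['pixels'],(400,300)),cv2.resize(im2['pixels'][180:300,220:380],(400,300),interpolation=cv2.INTER_CUBIC)])[...,::-1])
E
```

```text
t: 9.93
eef_pos: [0.5596, 0.0525, 0.1813]
ee_rot: [0.998, 0.062, 0.001, 0.0]
force: [-0.1, -0.5, 0.5]
gripper_width: 0.0846
finger_force: 0.0
t: 10.55
eef_pos: [0.4718, 0.3157, 0.1854]
ee_rot: [0.994, 0.113, 0.001, -0.0]
force: [0.6, -0.5, 0.3]
gripper_width: 0.0844
finger_force: 0.0
t: 11.18
eef_pos: [0.4723, 0.3134, 0.1839]
ee_rot: [0.985, 0.171, 0.0, -0.0]
force: [-0.1, -0.5, 0.3]
gripper_width: 0.0845
finger_force: 0.0
t 11.18 pos [0.4723 0.3134 0.1839] psi -70.33 F [-0.1 -0.5  0.3] w 0.0845 q6 1.75
[([0.3901, 0.4435, 0.0337], 0.95), ([0.4729, 0.3162, 0.0339], 0.74), ([0.4019, 0.2102, 0.0318], 0.63)]
rect [622.6  67. ] [151.4 144.4] long 10.6 [ 255  225   55   55 3025]
rect [466.8 318.3] [115.6  21.9] long 19.8 [ 265  140   24  116 2607]
```

View pics/p5.png

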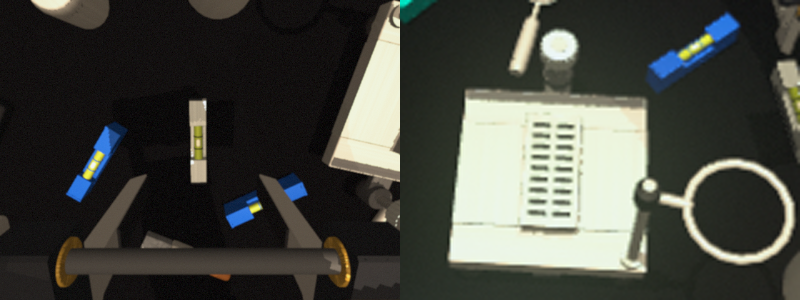

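The wrist view (left) shows the silver level between the fingers' lines, with its middle at about (282,198) in full pixels. The scene crop (right) shows the cover lying square on the collar.

```bash
python3 -c "
from h import *
go(.4668,.3183,.014,-70.2)"
```

```text
slide [ -3.4  -6.3 169.7]
twist -0.001 slide after [ -3.4  -6.3 169.7]
```

```bash

python3 -m creep '[{"slide":[-3.5,-6,40],"twist":0},{"slide":[0,0,50],"twist":0},{"slide":[0,0,45],"twist":0},{"slide":[0,0,25],"twist":0},{"slide":[0,0,9],"twist":0}]' 0.3
python3 -m creep '[{"slide":[0,0,0],"twist":0},{"slide":[0,0,0],"twist":0},{"slide":[0,0,0],"twist":0},{"slide":[0,0,0],"twist":0},{"slide":[0,0,0],"twist":0}]' -1 25
python3 -c "
from h import *
st()"
```

```text
t: 11.95
eef_pos: [0.4662, 0.3178, 0.0133]
ee_rot: [0.985, 0.171, -0.001, 0.0]
force: [0.6, -0.3, 0.7]
gripper_width: 0.0607
finger_force: 0.0
t: 12.58
eef_pos: [0.4669, 0.3183, 0.0151]
ee_rot: [0.985, 0.172, 0.0, -0.0]
force: [-1.0, 0.6, 4.7]
gripper_width: 0.0218
finger_force: 25.0
t 12.57 pos [0.4669 0.3183 0.0151] psi -70.24 F [-1.   0.6  4.7] w 0.0218 q6 1.76
```

```bash

python3 -m creep '[{"slide":[0,0,-30],"twist":0},{"slide":[0,0,-55],"twist":0},{"slide":[0,5,-55],"twist":0},{"slide":[-15,46,-10],"twist":0},{"slide":[-15,49,0],"twist":0}]'
python3 -m creep '[{"slide":[-15,49,0],"twist":0},{"slide":[-15,49,0],"twist":0},{"slide":[-15,49,0],"twist":0},{"slide":[30,11,0],"twist":0},{"slide":[45,16,0],"twist":0}]'
python3 -m creep '[{"slide":[50,18,0],"twist":0},{"slide":[0,0,0],"twist":0.11},{"slide":[0,0,0],"twist":0.11},{"slide":[0,0,0],"twist":0},{"slide":[0,0,0],"twist":0}]'
python3 -c "
from h import *
st();go(.6128,.0593,.091,-82.85)
im,M,f=cam('wrist');save(im,'w6.png')
for n in ('level_mid','cover_mid'): print(find('wrist',M,n))"
```

```text
t: 13.2
eef_pos: [0.4723, 0.2131, 0.1656]
ee_rot: [0.985, 0.172, 0.001, -0.0]
force: [1.2, 0.1, -2.4]
gripper_width: 0.0213
finger_force: 25.0
t: 13.82
eef_pos: [0.5601, 0.0596, 0.1651]
ee_rot: [0.985, 0.171, 0.0, 0.0]
force: [0.2, 0.3, -1.3]
gripper_width: 0.0218
finger_force: 25.0
t: 14.45
eef_pos: [0.6124, 0.0603, 0.1646]
ee_rot: [0.998, 0.064, -0.0, -0.0]
force: [-0.2, -0.8, -1.9]
gripper_width: 0.022
finger_force: 25.0
t 14.45 pos [0.6124 0.0603 0.1646] psi -82.71 F [-0.2 -0.8 -1.9] w 0.022 q6 1.48
slide [ 0.3  1.1 73.6]
twist 0.002 slide after [ 0.3  1.1 73.6]
[([0.4109, -0.1591, 0.0363], 0.97), ([0.378, 0.2245, 0.0356], 0.76), ([0.6308, 0.0647, 0.1822], 0.73)]
[([0.6499, 0.0597, 0.0742], 0.7), ([0.6564, 0.1072, 0.0512], 0.62)]
```

View pics/w6.png

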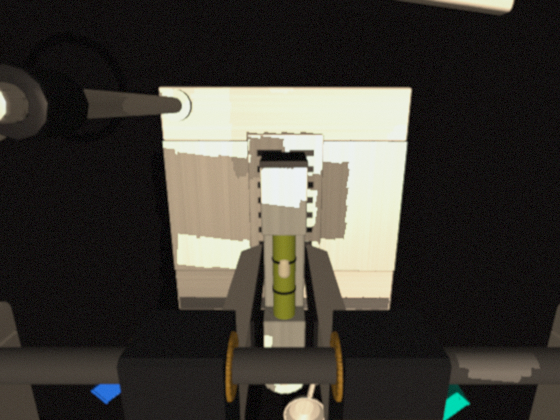

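The wrist view shows the level in hand over the cover, with the vial at column 284, its lines at rows ~258 and 290, and the bubble near row 268. Now lower and set it down.

```bash

python3 -m creep '[{"slide":[0,1,30],"twist":0},{"slide":[0,0,25],"twist":0},{"slide":[0,0,12],"twist":0},{"slide":[0,0,4],"twist":0},{"slide":[0,0,0],"twist":0}]'
python3 -m creep '[{"slide":[0,0,1.5],"twist":0},{"slide":[0,0,1],"twist":0},{"slide":[0,0,1],"twist":0},{"slide":[0,0,0],"twist":0},{"slide":[0,0,0],"twist":0}]'
python3 -c "
from h import *
st()"
```

```text
t: 15.22
eef_pos: [0.6129, 0.0593, 0.0943]
ee_rot: [0.998, 0.062, 0.0, 0.0]
force: [0.1, 0.5, -1.3]
gripper_width: 0.0216
finger_force: 25.0
t: 15.85
eef_pos: [0.6127, 0.0593, 0.0902]
ee_rot: [0.998, 0.062, 0.0, -0.0]
force: [0.6, 0.2, -2.0]
gripper_width: 0.022
finger_force: 25.0
t 15.85 pos [0.6127 0.0593 0.0902] psi -82.85 F [ 0.6  0.2 -2. ] w 0.022 q6 1.48
```

```bash

python3 -m creep '[{"slide":[0,0,0.7],"twist":0},{"slide":[0,0,0.5],"twist":0},{"slide":[0,0,0.3],"twist":0},{"slide":[0,0,0],"twist":0},{"slide":[0,0,0],"twist":0}]'
python3 -c "
from h import *
st()"
```

```text
t: 16.48
eef_pos: [0.6126, 0.0593, 0.0897]
ee_rot: [0.998, 0.062, 0.0, 0.0]
force: [-7.0, -0.1, 9.2]
gripper_width: 0.022
finger_force: 25.0
t 16.48 pos [0.6126 0.0593 0.0897] psi -82.85 F [-7.  -0.1  9.2] w 0.022 q6 1.48
```

```bash

python3 -m creep '[{"slide":[0,0,0],"twist":0},{"slide":[0,0,0],"twist":0},{"slide":[0,0,0],"twist":0},{"slide":[0,0,-15],"twist":0},{"slide":[0,0,-30],"twist":0}]' 0.2
python3 -m creep '[{"slide":[-42,0,0],"twist":0},{"slide":[0,0,0],"twist":0},{"slide":[0,0,5],"twist":0},{"slide":[0,0,10],"twist":0},{"slide":[0,0,2],"twist":0}]' -1 10
python3 - <<'E'
from h import *
st()
im,M,f=cam('wrist');save(im,'w7.png')
a=cv2.resize(im['pixels'][40:340,130:430],(600,600))
cv2.imwrite('pics/p7.png',a[...,::-1])
E
```

```text
t: 17.1
eef_pos: [0.6123, 0.0593, 0.1341]
ee_rot: [0.998, 0.062, -0.001, -0.0]
force: [0.8, -0.0, -0.2]
gripper_width: 0.0565
finger_force: 0.0
t: 17.73
eef_pos: [0.5708, 0.0541, 0.1153]
ee_rot: [0.998, 0.062, -0.001, -0.0]
force: [0.2, -0.3, 0.1]
gripper_width: 0.0099
finger_force: 0.0
t 17.73 pos [0.5708 0.0541 0.1153] psi -82.85 F [ 0.2 -0.3  0.1] w 0.0099 q6 1.48
```

View pics/p7.png

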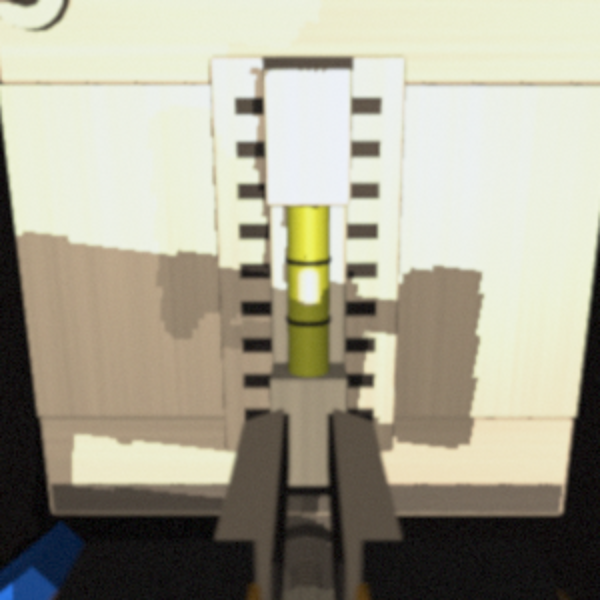

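The crop shows the level centred on the cover, with the vial lines at crop rows 262 and 322 and the pale bubble near row 283. Now press, then read it.

```bash
cat >> h.py <<'E'
def bubble(u0=284,r0=130,r1=240):
    im,M,f=cam('wrist');p=im['pixels'].astype(float)
    P=p[:,u0-4:u0+5].mean(1)[r0:r1];g=P.mean(1)
    # vial rows: yellow (b well below r) ; pale: b high
    b=P[:,2]/np.maximum(P[:,0],1);d=g-cv2.GaussianBlur(g.reshape(-1,1),(1,15),0,sigmaX=1,sigmaY=4)[:,0]
    i=np.argsort(d);l1=i[0];l2=next(k for k in i if 24<abs(k-l1)<36)
    def sub(k):
        w=np.clip(-d[k-2:k+3],0,None);return (w*np.arange(k-2,k+3)).sum()/w.sum()
    a,c=sorted((sub(l1),sub(l2)))
    q=b[int(a)-12:int(c)+13];base=np.median(q);w=np.clip(q-base-0.12,0,None);w[w>0]=1
    k=np.arange(int(a)-12,int(c)+13);m=(w*k).sum()/max(w.sum(),1)
    sc=17/(c-a);print('lines',round(a+r0,1),round(c+r0,1),'bubble row',round(m+r0,1),'n',w.sum(),'offset to rear mm',round(((a+c)/2-m)*sc,2))
    return np.round(b,2),g
E
python3 -c "
from h import *
b,g=bubble();print(b[30:80].tolist());print(g[30:80].round().tolist())"
python3 -m creep '[{"slide":[0,0,1.5],"twist":0},{"slide":[0,0,1],"twist":0},{"slide":[0,0,1],"twist":0},{"slide":[0,0,1],"twist":0},{"slide":[0,0,0],"twist":0}]'
python3 -c "
from h import *
st();bubble()"
```

```text
t: 18.45
eef_pos: [0.5709, 0.054, 0.1121]
ee_rot: [0.998, 0.062, -0.0, -0.0]
force: [-0.9, -0.3, -0.5]
gripper_width: 0.0004
finger_force: 0.0
t 18.45 pos [0.5709 0.054  0.1121] psi -82.85 F [-0.9 -0.3 -0.5] w 0.0004 q6 1.48Traceback (most recent call last):
  File "<string>", line 3, in <module>
    b,g=bubble();print(b[30:80].tolist());print(g[30:80].round().tolist())
        ~~~~~~^^
  File "h.py", line 44, in bubble
    b=P[:,2]/np.maximum(P[:,0],1);d=g-cv2.GaussianBlur(g.reshape(-1,1),(1,15),0,sigmaX=1,sigmaY=4)[:,0]
                                      ~~~~~~~~~~~~~~~~^^^^^^^^^^^^^^^^^^^^^^^^^^^^^^^^^^^^^^^^^^^^
cv2.error: OpenCV(4.12.0) :-1: error: (-5:Bad argument) in function 'GaussianBlur'
> Overload resolution failed:
>  - argument for GaussianBlur() given by name ('sigmaX') and position (3)
>  - argument for GaussianBlur() given by name ('sigmaX') and position (3)

Traceback (most recent call last):
  File "h.py", line 44, in bubble
    b=P[:,2]/np.maximum(P[:,0],1);d=g-cv2.GaussianBlur(g.reshape(-1,1),(1,15),0,sigmaX=1,sigmaY=4)[:,0]
                                      ~~~~~~~~~~~~~~~~^^^^^^^^^^^^^^^^^^^^^^^^^^^^^^^^^^^^^^^^^^^^
cv2.error: OpenCV(4.12.0) :-1: error: (-5:Bad argument) in function 'GaussianBlur'
> Overload resolution failed:
>  - argument for GaussianBlur() given by name ('sigmaX') and position (3)
>  - argument for GaussianBlur() given by name ('sigmaX') and position (3)
```

```bash
sed -i 's/cv2.GaussianBlur(g.reshape(-1,1),(1,15),0,sigmaX=1,sigmaY=4)\[:,0\]/__import__("scipy.ndimage").ndimage.gaussian_filter1d(g,4)/' h.py
python3 -c "
from h import *
b,g=bubble();print(b[20:80].tolist());print(g[20:80].round().tolist())"
python3 -m creep '[{"slide":[0,0,1],"twist":0},{"slide":[0,0,1],"twist":0},{"slide":[0,0,1],"twist":0},{"slide":[0,0,0],"twist":0},{"slide":[0,0,0],"twist":0}]'
python3 -c "
from h import *
st();bubble()"
```

```text
lines 172.7 203.5 bubble row 183.4 n 20.0 offset to rear mm 2.55
[0.38, 0.37, 0.37, 0.37, 0.38, 0.37, 0.37, 0.37, 0.37, 0.37, 0.36, 0.37, 0.37, 0.36, 0.36, 0.36, 0.36, 0.36, 0.36, 0.35, 0.35, 0.37, 0.48, 0.52, 0.41, 0.51, 0.71, 0.86, 0.92, 0.95, 0.96, 0.95, 0.95, 0.95, 0.95, 0.95, 0.95, 0.95, 0.95, 0.95, 0.94, 0.91, 0.81, 0.66, 0.43, 0.31, 0.29, 0.3, 0.3, 0.3, 0.3, 0.29, 0.29, 0.44, 0.43, 0.31, 0.3, 0.29, 0.29, 0.29]
[183.0, 182.0, 183.0, 183.0, 183.0, 183.0, 183.0, 182.0, 183.0, 182.0, 182.0, 182.0, 183.0, 182.0, 181.0, 182.0, 181.0, 181.0, 179.0, 178.0, 176.0, 149.0, 89.0, 77.0, 140.0, 189.0, 211.0, 224.0, 230.0, 232.0, 233.0, 233.0, 233.0, 233.0, 233.0, 233.0, 233.0, 232.0, 233.0, 233.0, 232.0, 228.0, 207.0, 167.0, 134.0, 125.0, 115.0, 104.0, 99.0, 99.0, 100.0, 96.0, 75.0, 41.0, 42.0, 75.0, 97.0, 99.0, 98.0, 99.0]
t: 19.18
eef_pos: [0.5708, 0.054, 0.1101]
ee_rot: [0.998, 0.062, -0.0, 0.0]
force: [-8.3, -0.5, 11.7]
gripper_width: 0.0005
finger_force: 6.2
t 19.18 pos [0.5708 0.054  0.1101] psi -82.85 F [-8.3 -0.5 11.7] w 0.0005 q6 1.48
lines 172.3 204.6 bubble row 181.0 n 19.0 offset to rear mm 3.92
```

```bash
sed -i 's/w=np.clip(q-base-0.12,0,None)/w=np.clip(q-0.65,0,None)/' h.py
python3 -m creep '[{"slide":[-1,0,0.3],"twist":0},{"slide":[0,0,0],"twist":0},{"slide":[0,0,0],"twist":0},{"slide":[0,0,0],"twist":0},{"slide":[0,0,0],"twist":0}]'
python3 -c "
from h import *
bubble()"
python3 -m creep '[{"slide":[0,0,0],"twist":0},{"slide":[0,0,0],"twist":0},{"slide":[0,0,0],"twist":0},{"slide":[0,0,0],"twist":0},{"slide":[0,0,0],"twist":0}]'
python3 -c "
from h import *
st();b,g=bubble();print(b[30:70].tolist());print(get_obs()['ft_torque'])"
```

```text
t: 19.85
eef_pos: [0.5706, 0.054, 0.1101]
ee_rot: [0.998, 0.062, 0.001, 0.0]
force: [-2.7, 0.6, 9.9]
gripper_width: 0.0004
finger_force: 5.3
t: 20.52
eef_pos: [0.5706, 0.054, 0.1101]
ee_rot: [0.998, 0.062, 0.001, -0.0]
force: [-2.6, 0.4, 10.6]
gripper_width: 0.0002
finger_force: 5.3
t 20.52 pos [0.5706 0.054  0.1101] psi -82.85 F [-2.6  0.4 10.6] w 0.0002 q6 1.48Traceback (most recent call last):
  File "<string>", line 3, in <module>
    bubble()
    ~~~~~~^^
  File "h.py", line 50, in bubble
    k=np.arange(int(a)-12,int(c)+13);m=(w*k).sum()/max(w.sum(),1)
                                        ~^~
ValueError: operands could not be broadcast together with shapes (48,) (51,) 
Traceback (most recent call last):
  File "h.py", line 50, in bubble
    k=np.arange(int(a)-12,int(c)+13);m=(w*k).sum()/max(w.sum(),1)
                                        ~^~
ValueError: operands could not be broadcast together with shapes (48,) (51,)
```

```bash
python3 -c "
from h import *
im,M,f=cam('wrist');a=cv2.resize(im['pixels'][120:240,224:344],(600,600),interpolation=cv2.INTER_CUBIC);cv2.imwrite('pics/p8.png',a[...,::-1])"
```

```text
(no output)
```

View pics/p8.png

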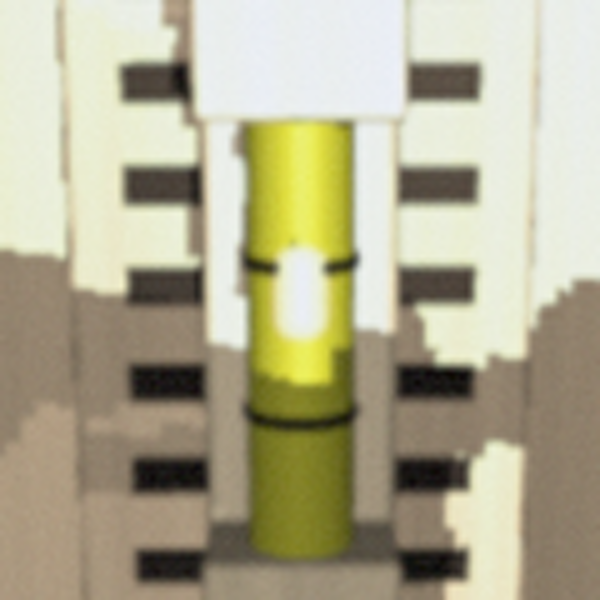

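The crop shows the pressed bubble at rows 245–342 with the line centres at about 263 and 418, so it sits about 5.3 mm to the rear (unpressed it was about 2 mm). That needs about 1.77 rad clockwise. Next: to the knob.

```bash

python3 -m creep '[{"slide":[1,0,-20],"twist":0},{"slide":[0,0,-40],"twist":0},{"slide":[-45,0,-30],"twist":0},{"slide":[-47,0,0],"twist":0},{"slide":[0,0,0],"twist":0}]' 0.35
python3 - <<'E'
from h import *
st()
im,M,f=cam('wrist');save(im,'w9.png');print(find('wrist',M,'knob_mid'))
print('exp',proj(im,M,f,[.4788,.0425,.1]))
cv2.imwrite('pics/p9.png',cv2.resize(im['pixels'][100:300,180:380],(600,600))[...,::-1])
E
```

```text
t: 21.25
eef_pos: [0.4779, 0.0424, 0.1994]
ee_rot: [0.998, 0.062, 0.0, 0.0]
force: [1.0, 0.4, 0.6]
gripper_width: 0.047
finger_force: 0.0
t 21.25 pos [0.4779 0.0424 0.1994] psi -82.86 F [1.  0.4 0.6] w 0.047 q6 1.46
[]
exp (np.float64(283.6323762718324), np.float64(210.3092227449235))
```

View pics/p9.png

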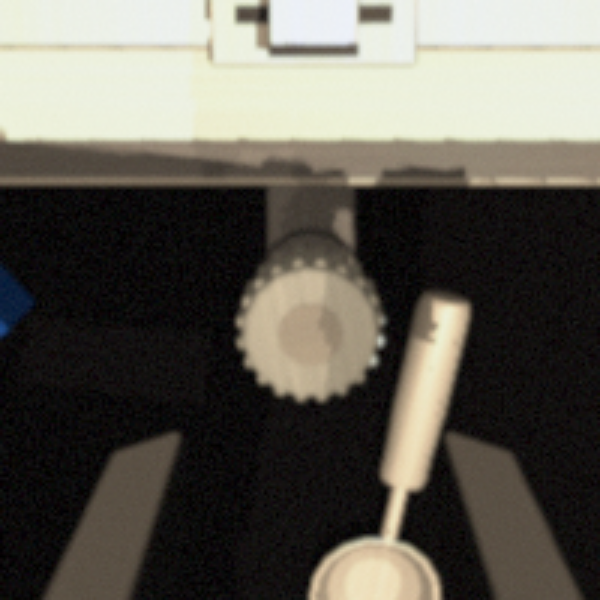

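The knob's top centre is at (283,211), within 1 px of the expected point. Unwinding the wrist, then lowering and gripping.

```bash

python3 -m creep '[{"slide":[0.7,0,0],"twist":-0.185},{"slide":[0,0,0],"twist":-0.185},{"slide":[0,0,0],"twist":-0.185},{"slide":[0,0,0],"twist":-0.185},{"slide":[0,0,0],"twist":-0.185}]'
python3 -m creep '[{"slide":[0,0,10],"twist":-0.185},{"slide":[0,0,20],"twist":-0.185},{"slide":[0,0,30],"twist":-0.185},{"slide":[0,0,30],"twist":-0.185},{"slide":[0,0,20],"twist":-0.185}]'
python3 -m creep '[{"slide":[0,0,10],"twist":0},{"slide":[0,0,0],"twist":0},{"slide":[0,0,0],"twist":0},{"slide":[0,0,0],"twist":0},{"slide":[0,0,0],"twist":0}]'
python3 -c "
from h import *
st();go(.4786,.0425,.079)"
```

```text
t: 21.98
eef_pos: [0.4814, 0.0428, 0.1985]
ee_rot: [0.864, 0.504, -0.0, -0.0]
force: [-0.9, 0.4, 0.7]
gripper_width: 0.0635
finger_force: 0.0
t: 22.6
eef_pos: [0.4809, 0.0428, 0.0871]
ee_rot: [0.548, 0.836, -0.0, -0.001]
force: [-0.5, 0.3, 0.1]
gripper_width: 0.0631
finger_force: 0.0
t: 23.22
eef_pos: [0.4806, 0.0427, 0.0793]
ee_rot: [0.551, 0.834, 0.0, 0.0]
force: [1.1, -0.2, -0.6]
gripper_width: 0.0632
finger_force: 0.0
t 23.23 pos [0.4806 0.0427 0.0793] psi 23.11 F [ 1.1 -0.2 -0.6] w 0.0632 q6 -0.39
slide [ 0.6 -1.9  0.3]
```

```bash

python3 -m creep '[{"slide":[0.6,-1.9,0],"twist":0},{"slide":[0,0,0],"twist":0},{"slide":[0,0,0],"twist":0},{"slide":[0,0,0],"twist":0},{"slide":[0,0,0],"twist":0}]' -1 35
python3 -c "
from h import *
st()"
python3 -m creep '[{"slide":[0,0,0],"twist":0.177},{"slide":[0,0,0],"twist":0.177},{"slide":[0,0,0],"twist":0.177},{"slide":[0,0,0],"twist":0.177},{"slide":[0,0,0],"twist":0.177}]'
python3 -m creep '[{"slide":[0,0,0],"twist":0.177},{"slide":[0,0,0],"twist":0.177},{"slide":[0,0,0],"twist":0.177},{"slide":[0,0,0],"twist":0.177},{"slide":[0,0,0],"twist":0.177}]'
python3 -m creep '[{"slide":[0,0,0],"twist":0},{"slide":[0,0,0],"twist":0},{"slide":[0,0,0],"twist":0},{"slide":[0,0,0],"twist":0},{"slide":[0,0,0],"twist":0}]'
python3 -c "
from h import *
st();print(get_obs()['ft_torque'])"
```

```text
t: 23.85
eef_pos: [0.4769, 0.0419, 0.0788]
ee_rot: [0.551, 0.835, -0.002, -0.001]
force: [-11.6, -6.2, 9.9]
gripper_width: 0.0382
finger_force: 35.0
t 23.85 pos [0.4769 0.0419 0.0788] psi 23.16 F [-11.6  -6.2   9.9] w 0.0382 q6 -0.39
t: 24.48
eef_pos: [0.476, 0.042, 0.0787]
ee_rot: [0.857, 0.516, -0.003, -0.001]
force: [-20.4, -5.8, 15.8]
gripper_width: 0.0388
finger_force: 35.0
t: 25.1
eef_pos: [0.4755, 0.0427, 0.0787]
ee_rot: [0.995, 0.099, -0.004, -0.001]
force: [-24.1, 1.4, 19.2]
gripper_width: 0.0381
finger_force: 35.0
t: 25.72
eef_pos: [0.4755, 0.0427, 0.0787]
ee_rot: [0.995, 0.102, -0.004, -0.001]
force: [-23.9, -0.7, 18.6]
gripper_width: 0.0386
finger_force: 35.0
t 25.73 pos [0.4755 0.0427 0.0787] psi -78.27 F [-23.9  -0.7  18.6] w 0.0386 q6 1.38
[ 0.4758915   4.49110748 -0.07166489]
```

```bash

python3 -m creep '[{"slide":[0,0,0],"twist":0},{"slide":[0,0,0],"twist":0},{"slide":[0,0,0],"twist":0.04},{"slide":[0,0,-25],"twist":0.04},{"slide":[0,0,-35],"twist":0}]' 0.35
python3 -m creep '[{"slide":[45,0,0],"twist":0},{"slide":[47,0,0],"twist":0},{"slide":[0,0,0],"twist":0},{"slide":[0,0,0],"twist":0},{"slide":[0,0,0],"twist":0}]' -1 10
python3 -c "
from h import *
st();go(.5706,.054,.1135,-82.85);bubble(284,100,260)"
```

```text
t: 26.35
eef_pos: [0.4781, 0.0424, 0.139]
ee_rot: [0.998, 0.062, -0.001, -0.0]
force: [0.1, 0.4, 1.1]
gripper_width: 0.0635
finger_force: 0.0
t: 26.98
eef_pos: [0.5691, 0.0539, 0.1391]
ee_rot: [0.998, 0.062, 0.0, 0.0]
force: [-0.5, 0.1, -0.3]
gripper_width: 0.0169
finger_force: 0.0
t 26.98 pos [0.5691 0.0539 0.1391] psi -82.85 F [-0.5  0.1 -0.3] w 0.0169 q6 1.48
slide [ 1.5  0.1 25.6]
twist -0.0 slide after [ 1.5  0.1 25.6]
lines 160.7 188.4 bubble row 180.0 n 15.0 offset to rear mm -3.34
```

```bash

python3 -m creep '[{"slide":[1.5,0,12],"twist":0},{"slide":[0,0,9],"twist":0},{"slide":[0,0,3],"twist":0},{"slide":[0,0,1],"twist":0},{"slide":[0,0,0.5],"twist":0}]'
python3 -m creep '[{"slide":[0,0,0.5],"twist":0},{"slide":[-0.3,0,0.5],"twist":0},{"slide":[-0.3,0,0.5],"twist":0},{"slide":[0,0,0],"twist":0},{"slide":[0,0,0],"twist":0}]'
python3 -c "
from h import *
st()"
```

```text
t: 27.65
eef_pos: [0.5713, 0.0541, 0.1135]
ee_rot: [0.998, 0.062, 0.0, 0.0]
force: [0.3, -1.1, -0.4]
gripper_width: 0.0005
finger_force: 0.0
t: 28.28
eef_pos: [0.5706, 0.0541, 0.1119]
ee_rot: [0.998, 0.062, 0.0, 0.0]
force: [0.1, 1.0, -0.5]
gripper_width: 0.0009
finger_force: 0.1
t 28.27 pos [0.5706 0.0541 0.1119] psi -82.85 F [ 0.1  1.  -0.5] w 0.0009 q6 1.48
```

```bash

python3 -m creep '[{"slide":[-0.3,0,0.7],"twist":0},{"slide":[-0.3,0,0.7],"twist":0},{"slide":[-0.3,0,0.7],"twist":0},{"slide":[0,0,0],"twist":0},{"slide":[0,0,0],"twist":0}]'
python3 -m creep '[{"slide":[0,0,0],"twist":0},{"slide":[0,0,0],"twist":0},{"slide":[0,0,0],"twist":0},{"slide":[0,0,0],"twist":0},{"slide":[0,0,0],"twist":0}]'
python3 -c "
from h import *
st();bubble()"
```

```text
t: 28.9
eef_pos: [0.5702, 0.054, 0.1111]
ee_rot: [0.998, 0.062, 0.001, 0.0]
force: [-3.6, -0.6, 11.8]
gripper_width: 0.0006
finger_force: 6.0
t: 29.52
eef_pos: [0.5702, 0.054, 0.1111]
ee_rot: [0.998, 0.062, 0.001, 0.0]
force: [-3.5, 0.7, 12.6]
gripper_width: 0.0005
finger_force: 6.0
t 29.52 pos [0.5702 0.054  0.1111] psi -82.85 F [-3.5  0.7 12.6] w 0.0005 q6 1.48
lines 142.3 171.2 bubble row 151.9 n 19.0 offset to rear mm 2.85
```

```bash
python3 -m creep '[{"slide":[0,0,0],"twist":0},{"slide":[0,0,0],"twist":0},{"slide":[0,0,0],"twist":0},{"slide":[0,0,0],"twist":0},{"slide":[0,0,0],"twist":0}]'
python3 -c "
from h import *
st();im,M,f=cam('wrist');P=im['pixels'].astype(float)
p=P[160:220,281:288].mean(1);print((p[:,2]/p[:,0]).round(2).tolist());print(p.mean(1).round().tolist())
for a in (274,291): print(a,P[160:220,a:a+3].mean((1,2)).round().tolist())
cv2.imwrite('pics/p10.png',cv2.resize(im['pixels'][120:240,224:344],(600,600),interpolation=cv2.INTER_CUBIC)[...,::-1])"
```

```text
t: 30.2
eef_pos: [0.5702, 0.054, 0.111]
ee_rot: [0.998, 0.062, 0.001, 0.0]
force: [-3.3, 0.1, 12.2]
gripper_width: 0.0005
finger_force: 6.0
t 30.2 pos [0.5702 0.054  0.111 ] psi -82.85 F [-3.3  0.1 12.2] w 0.0005 q6 1.48
[0.39, 0.38, 0.39, 0.39, 0.38, 0.38, 0.38, 0.38, 0.37, 0.37, 0.41, 0.55, 0.47, 0.38, 0.36, 0.39, 0.53, 0.74, 0.9, 0.96, 0.98, 0.99, 0.99, 0.99, 0.99, 0.99, 0.99, 0.99, 0.99, 0.99, 0.98, 0.98, 0.96, 0.9, 0.79, 0.64, 0.43, 0.31, 0.29, 0.3, 0.29, 0.29, 0.42, 0.41, 0.33, 0.3, 0.29, 0.28, 0.29, 0.29, 0.29, 0.29, 0.29, 0.3, 0.3, 0.28, 0.3, 0.29, 0.3, 0.29]
[186.0, 185.0, 185.0, 185.0, 185.0, 185.0, 185.0, 184.0, 182.0, 166.0, 123.0, 77.0, 104.0, 158.0, 181.0, 186.0, 196.0, 214.0, 227.0, 232.0, 234.0, 235.0, 235.0, 235.0, 235.0, 235.0, 235.0, 235.0, 235.0, 234.0, 235.0, 234.0, 233.0, 228.0, 213.0, 171.0, 116.0, 99.0, 99.0, 100.0, 95.0, 73.0, 39.0, 46.0, 79.0, 97.0, 99.0, 97.0, 98.0, 99.0, 99.0, 98.0, 98.0, 99.0, 99.0, 98.0, 99.0, 98.0, 99.0, 98.0]
274 [119.0, 120.0, 118.0, 117.0, 118.0, 118.0, 117.0, 119.0, 108.0, 84.0, 47.0, 49.0, 89.0, 113.0, 116.0, 115.0, 118.0, 116.0, 117.0, 115.0, 117.0, 117.0, 119.0, 119.0, 118.0, 119.0, 120.0, 119.0, 118.0, 115.0, 114.0, 114.0, 109.0, 98.0, 84.0, 82.0, 82.0, 81.0, 79.0, 69.0, 50.0, 32.0, 44.0, 65.0, 80.0, 84.0, 83.0, 83.0, 84.0, 83.0, 83.0, 84.0, 85.0, 82.0, 84.0, 84.0, 81.0, 84.0, 81.0, 84.0]
291 [132.0, 133.0, 132.0, 134.0, 133.0, 132.0, 133.0, 135.0, 127.0, 105.0, 58.0, 55.0, 97.0, 126.0, 134.0, 134.0, 132.0, 132.0, 131.0, 133.0, 132.0, 133.0, 131.0, 132.0, 132.0, 133.0, 133.0, 134.0, 130.0, 132.0, 126.0, 110.0, 87.0, 76.0, 77.0, 76.0, 76.0, 77.0, 77.0, 72.0, 55.0, 31.0, 34.0, 60.0, 73.0, 77.0, 77.0, 77.0, 75.0, 77.0, 77.0, 77.0, 77.0, 76.0, 77.0, 77.0, 75.0, 76.0, 77.0, 77.0]
```

View pics/p10.png

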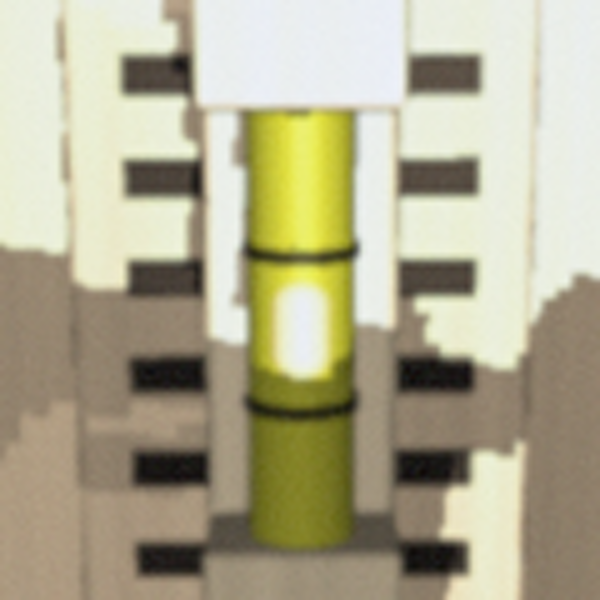

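The crop shows the bubble between the lines: lines at rows 171.1 and 202.4, bubble about 176.6–195, so still about 0.5 mm to the rear. I'll re-read after settling.

```bash
cat >> h.py <<'E'
def bub2(lo=163,hi=212):
    im,M,f=cam('wrist');p=im['pixels'][lo:hi,282:287].astype(float).mean(1);b=p[:,2]/p[:,0];g=p.mean(1);n=np.arange(lo,hi)
    i=np.where(b>.65)[0];e0=i[0]-(b[i[0]]-.65)/(b[i[0]]-b[i[0]-1]);e1=i[-1]+(b[i[-1]]-.65)/(b[i[-1]]-b[i[-1]+1])
    def ln(s):
        k=g[s];w=np.clip(np.median(k)-15-k,0,None);return (w*n[s]).sum()/w.sum()
    a=ln(slice(0,i[0]-1));c=ln(slice(i[-1]+3,None));m=lo+(e0+e1)/2
    print('lines %.2f %.2f edges %.2f %.2f rear offset mm %.2f'%(a,c,lo+e0,lo+e1,((a+c)/2+.15-m)*17/(c-a)))
E
python3 -m creep '[{"slide":[0,0,0],"twist":0},{"slide":[0,0,0],"twist":0},{"slide":[0,0,0],"twist":0},{"slide":[0,0,0],"twist":0},{"slide":[0,0,0],"twist":0}]'
python3 -c "
from h import *
st();bub2();bub2()"
```

```text
t: 30.88
eef_pos: [0.5702, 0.054, 0.111]
ee_rot: [0.998, 0.062, 0.001, 0.0]
force: [-3.3, -0.1, 12.4]
gripper_width: 0.0006
finger_force: 6.0
t 30.88 pos [0.5702 0.054  0.111 ] psi -82.84 F [-3.3 -0.1 12.4] w 0.0006 q6 1.48
lines 171.15 202.46 edges 176.39 195.15 rear offset mm 0.64
lines 171.15 202.45 edges 176.41 195.16 rear offset mm 0.63
```

Stable at 0.6 mm to the rear; there's plenty of time, so I'll trim the knob by 0.2 rad.

```bash

python3 -m creep '[{"slide":[1.5,0,-12],"twist":0},{"slide":[0,0,-20],"twist":0},{"slide":[-46,0,0],"twist":0},{"slide":[-49,0,0],"twist":0},{"slide":[0,0,0],"twist":0}]' 0.35
python3 -c "
from h import *
st();go(.4762,.0425,.081)"
```

```text
t: 31.6
eef_pos: [0.475, 0.0421, 0.1422]
ee_rot: [0.998, 0.062, -0.0, -0.0]
force: [0.1, -1.1, 0.4]
gripper_width: 0.0472
finger_force: 0.0
t 31.6 pos [0.475  0.0421 0.1422] psi -82.86 F [ 0.1 -1.1  0.4] w 0.0472 q6 1.46
slide [ 1.3 -0.2 61.2]
```

```bash

python3 -m creep '[{"slide":[1.2,0,0],"twist":0},{"slide":[0,0,20],"twist":0},{"slide":[0,0,25],"twist":0},{"slide":[0,0,13],"twist":0},{"slide":[0,0,3],"twist":0}]'
python3 -m creep '[{"slide":[0,0,0],"twist":0},{"slide":[0,0,0],"twist":0},{"slide":[0,0,0],"twist":0},{"slide":[0,0,0],"twist":0},{"slide":[0,0,0],"twist":0}]' -1 35
python3 -m creep '[{"slide":[0,0,0],"twist":0.07},{"slide":[0,0,0],"twist":0.07},{"slide":[0,0,0],"twist":0.06},{"slide":[0,0,0],"twist":0},{"slide":[0,0,0],"twist":0}]'
python3 -c "
from h import *
st()"
python3 -m creep '[{"slide":[0,0,0],"twist":0},{"slide":[0,0,0],"twist":0},{"slide":[0,0,0],"twist":0},{"slide":[0,0,-25],"twist":0},{"slide":[0,0,-35],"twist":-0.1}]' 0.35
python3 -m creep '[{"slide":[0,0,0],"twist":-0.1},{"slide":[46,0,0],"twist":0},{"slide":[48,0,0],"twist":0},{"slide":[0,0,0],"twist":0},{"slide":[0,0,0],"twist":0}]' -1 10
python3 -c "
from h import *
st();go(.5706,.054,.1135,-82.85)"
```

```text
t: 32.22
eef_pos: [0.4784, 0.0425, 0.0802]
ee_rot: [0.998, 0.062, -0.0, -0.0]
force: [0.4, 0.3, 0.2]
gripper_width: 0.0636
finger_force: 0.0
t: 32.85
eef_pos: [0.4784, 0.0431, 0.0813]
ee_rot: [0.998, 0.062, 0.001, -0.0]
force: [-0.6, 4.5, 2.3]
gripper_width: 0.0382
finger_force: 35.0
t: 33.48
eef_pos: [0.4784, 0.0427, 0.0813]
ee_rot: [0.999, -0.037, 0.0, -0.0]
force: [-0.9, 3.3, 6.5]
gripper_width: 0.0386
finger_force: 35.0
t 33.48 pos [0.4784 0.0427 0.0813] psi -94.22 F [-0.9  3.3  6.5] w 0.0386 q6 1.66
t: 34.1
eef_pos: [0.4776, 0.0424, 0.1408]
ee_rot: [1.0, 0.013, -0.001, 0.0]
force: [0.4, -0.2, 0.2]
gripper_width: 0.0635
finger_force: 0.0
t: 34.72
eef_pos: [0.5707, 0.0541, 0.1403]
ee_rot: [0.998, 0.062, -0.001, 0.0]
force: [0.1, 1.6, -0.4]
gripper_width: 0.0169
finger_force: 0.0
t 34.73 pos [0.5707 0.0541 0.1403] psi -82.84 F [ 0.1  1.6 -0.4] w 0.0169 q6 1.48
slide [-0.1  0.1 26.8]
twist 0.0 slide after [-0.1  0.1 26.8]
```

```bash

python3 -m creep '[{"slide":[0,0,12],"twist":0},{"slide":[0,0,10],"twist":0},{"slide":[0,0,4],"twist":0},{"slide":[0,0,1],"twist":0},{"slide":[-0.3,0,0.5],"twist":0}]'
python3 -m creep '[{"slide":[-0.3,0,0.7],"twist":0},{"slide":[-0.3,0,0.7],"twist":0},{"slide":[-0.3,0,0.7],"twist":0},{"slide":[-0.3,0,0.6],"twist":0},{"slide":[0,0,0],"twist":0}]'
python3 -m creep '[{"slide":[0,0,0],"twist":0},{"slide":[0,0,0],"twist":0},{"slide":[0,0,0],"twist":0},{"slide":[0,0,0],"twist":0},{"slide":[0,0,0],"twist":0}]'
python3 -c "
from h import *
st()"
```

```text
t: 35.35
eef_pos: [0.5712, 0.0541, 0.1134]
ee_rot: [0.998, 0.062, 0.0, 0.0]
force: [0.1, 0.2, -0.1]
gripper_width: 0.0005
finger_force: 0.0
t: 35.98
eef_pos: [0.5701, 0.054, 0.1113]
ee_rot: [0.998, 0.062, 0.0, -0.0]
force: [-2.5, 0.2, 6.2]
gripper_width: 0.0003
finger_force: 3.4
t: 36.6
eef_pos: [0.5701, 0.054, 0.1113]
ee_rot: [0.998, 0.062, 0.0, -0.0]
force: [-2.9, 0.2, 5.8]
gripper_width: 0.0006
finger_force: 3.4
t 36.6 pos [0.5701 0.054  0.1113] psi -82.85 F [-2.9  0.2  5.8] w 0.0006 q6 1.48
```

Only 6 N; press to about 13 N, settle and read.

```bash

python3 -m creep '[{"slide":[-0.4,0,0.5],"twist":0},{"slide":[-0.3,0,0.4],"twist":0},{"slide":[0,0,0],"twist":0},{"slide":[0,0,0],"twist":0},{"slide":[0,0,0],"twist":0}]'
python3 -m creep '[{"slide":[0,0,0],"twist":0},{"slide":[0,0,0],"twist":0},{"slide":[0,0,0],"twist":0},{"slide":[0,0,0],"twist":0},{"slide":[0,0,0],"twist":0}]'
python3 -m creep '[{"slide":[0,0,0],"twist":0},{"slide":[0,0,0],"twist":0},{"slide":[0,0,0],"twist":0},{"slide":[0,0,0],"twist":0},{"slide":[0,0,0],"twist":0}]'
python3 -c "
from h import *
st();bub2()
im,M,f=cam('scene');print([find('scene',M,t) for t in ('tumbler','pitcher','spoon','brush')])"
```

```text
t: 37.22
eef_pos: [0.5701, 0.054, 0.1111]
ee_rot: [0.998, 0.062, 0.001, -0.0]
force: [-0.1, 0.3, 10.9]
gripper_width: 0.0006
finger_force: 5.7
t: 37.85
eef_pos: [0.5701, 0.054, 0.1111]
ee_rot: [0.998, 0.062, 0.001, 0.0]
force: [-1.1, 0.2, 11.4]
gripper_width: 0.0006
finger_force: 5.7
t: 38.48
eef_pos: [0.5701, 0.054, 0.1111]
ee_rot: [0.998, 0.062, 0.001, -0.0]
force: [-1.2, -0.6, 10.6]
gripper_width: -0.0001
finger_force: 5.7
t 38.48 pos [0.5701 0.054  0.1111] psi -82.85 F [-1.2 -0.6 10.6] w -0.0001 q6 1.48
lines 170.80 201.98 edges 176.94 195.52 rear offset mm 0.17
[[([0.6853, -0.2778, 0.0569], 0.78)], [([0.6749, 0.3662, 0.0506], 0.79), ([0.6205, 0.0664, 0.0703], 0.23), ([0.6827, -0.2792, 0.0592], 0.18)], [([0.6462, 0.0933, 0.0515], 0.57), ([0.6834, -0.2781, 0.0584], 0.44)], [([0.2654, 0.2888, 0.0181], 0.59), ([0.6481, 0.091, 0.0512], 0.18)]]
```

Bubble centred to within 0.2 mm under an 11 N press, steady. Handing in.

```bash
python3 -c "
from cell import job_done
print(job_done())"
```

```text
the job is handed in; nothing more can be done
None
```

The job is handed in: the cover is seated on the collar, the level stands along its middle, and it is held pressed at about 11 N with the bubble about 0.2 mm off centre, at about 38.5 s on the clock.

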